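# Draw a drying board from the magazine and stand the primed doll on it

### The job

Hook the lowest board by its finger slot and draw it straight out from under the stack until its front end lies against the stop strip, leaving the other boards in the magazine. Then take the doll with a head from the tray and set it down gently, upright, in the middle of the board's plain part, with the board still against the strip. Do not disturb anything else.

Things in the scene. Friction and masses are not known exactly. Their poses are not given: they have to be found in the camera images.
- magazine: Open-topped, floorless magazine of brown wood fixed to the bench, 198 x 126 x 66 mm high (110 mm wide inside), steel feet sticking out 22 mm on both sides. Five boards lie in it on one another, the lowest on the bench. Origin: on the bench, midway across, under the outer face of its front wall (the gate). -x is the way boards come out, z up.
- gate (a point): Middle of the gate's lower edge, 15 mm above the bench, on its outer face (gate 6 mm thick). Only the lowest board (10 mm thick) passes below it; the others are held back and drop when it has gone. Sliding the lowest board out takes some 2 to 8 N.
- board: The lowest board of the magazine: bare light wood, 180 x 104 x 10 mm, about 110 g, lying on the bench, its front 60 to 72 mm already sticking out under the gate. Origin: centre of its underside; -x points to its front end (the way out), z up. It has one through slot near the front end (see board_slot).
- board_slot (a point): Centre of the board's finger slot, at its top face: a rectangular through hole 36 mm along the board and 50 mm across it; a bar of 14 mm of wood is left between the slot and the front end. The slot centre lies 32 mm behind the front end. The slot lies outside the magazine at the start.
- board_front (a point): Middle of the board's front end, at its underside.
- board_pad (a point): Middle of the plain part of the board behind the slot, on its top face (115 mm behind the front end, on the centre line); the plain part is 130 x 104 mm.
- stop: Dark wooden stop strip fixed across the way out, 130 mm long (across) x 18 x 12 mm high. Origin: on the bench, in the middle of the face that looks to the magazine; axes as the magazine's (+x towards the magazine). It lies 192 to 220 mm in front of the gate, so a board lying against it is clear of the magazine.
- doll: The doll to be dried, the only one with a head: plaster-white, pear-shaped body 54 mm across below, narrow neck (32 mm across, 52 mm up), round head 42 mm across from 62 to 74 mm up, 87 mm high in all, flat foot 40 mm across, about 70 g. Origin: centre of its foot. Stands in the tray, its foot 4 mm above the bench.
- doll_head (a point): Middle of the doll's head, 68 mm above its foot, where it can be gripped (42 mm across, any direction).
- tray: Cardboard tray fixed on the bench, 240 x 190 mm, floor 4 mm thick, rim 22 mm high, holding the three dolls. Origin: centre of its underside.
- egg: Headless egg-shaped white doll blank in the tray, 60 mm across, 64 mm high. Origin: centre of its foot. Leave alone.
- bun: Low bun-shaped white doll blank in the tray, 64 mm across, 43 mm high. Origin: centre of its foot. Leave alone.
- jar: Closed glass jar beside the way out, 44 mm across, 60 mm high. Origin: centre of its foot.
- brush: Paint brush lying beside the magazine on its far side, 170 mm long. Origin: at its middle.
- block: Cork sanding block beside the magazine on the robot's side, 75 x 45 x 28 mm. Origin: centre of its underside.
- spare1: Board 2 from below in the magazine, same shape as the lowest, its underside 10 mm above the bench at first. Origin: centre of its underside, 98 mm inside the gate's outer face. Must stay in the magazine.
- spare2: Board 3 from below in the magazine, same shape as the lowest, its underside 20 mm above the bench at first. Origin: centre of its underside, 98 mm inside the gate's outer face. Must stay in the magazine.
- spare3: Board 4 from below in the magazine, same shape as the lowest, its underside 30 mm above the bench at first. Origin: centre of its underside, 98 mm inside the gate's outer face. Must stay in the magazine.
- spare4: Board 5 from below in the magazine, same shape as the lowest, its underside 40 mm above the bench at first. Origin: centre of its underside, 98 mm inside the gate's outer face. Must stay in the magazine.
Mind the look-alikes: they are no part of the job. Leave any yellow look-alike of the board alone.

How it is judged:
On the way, in this order (a step that is already met when the one before it is completed fails the run):
1. the lowest board lies flat and square against the stop strip, out of the magazine (x of board_front in the frame of stop between -0.006 and 0.01 m and y of board_front in the frame of stop between -0.03 and 0.03 m and angle between the x axis of board and the x axis of stop, either way round below 0.12 rad and height (world z) of board below 0.006 m and angle between board's own z axis and vertical below 0.06 rad), for 0.2 s.
2. the doll stands on the board (horizontal distance between doll and board_pad below 0.025 m and z of doll in the frame of board_pad below 0.004 m), for 0.2 s.
At the end, for the whole second after the job is handed in: Board flat on the bench, front end within 10 mm of the strip, square within 7 degrees, centred within 30 mm; doll upright (7 degrees), at rest on the board, within 25 mm of the middle of its plain part; the other boards less than 10 mm past the gate (all of step 1 and all of step 2 and z of doll in the frame of board_pad above -0.004 m and angle between doll's own z axis and vertical below 0.12 rad and linear speed of each of doll, board below 0.02 m/s and x of each of spare1, spare2, spare3, spare4 in the frame of magazine above 0.08 m); the robot touches nothing.
It fails at once if another board is drawn more than 10 mm out past the gate or lifted in the magazine (x of any of spare1, spare2, spare3, spare4 in the frame of magazine below 0.08 m or height (world z) of any of spare1, spare2, spare3, spare4 above 0.055 m).
It fails at once if the doll is tipped over (more than 35 degrees) (angle between doll's own z axis and vertical above 0.61 rad).
It fails at once if the doll is let go more than about 20 mm above the board (height (world z) of doll above 0.032 m and contact force between the fingers and doll below 0.02 N).
It fails at once if another doll, the jar, the brush or the sanding block is shifted more than 25 mm (distance of any of egg, bun, jar, brush, block from where it was at the start of the episode above 0.025 m).
It fails at once if another doll is knocked over (angle between any of egg, bun's own z axis and vertical above 0.5 rad).
It also fails if it takes over 58 s, if anything falls off the work surface, if the arm or the gripper's body presses on something with over 40 N, if the wrist force passes 120 N, or if a joint passes its speed limit or range.

### The arm

A 6-joint arm with a two-finger parallel gripper is mounted at the origin on the work surface. World frame = base frame: x ahead of the robot, y to its left, z up, the work surface at z = 0. Lengths are in m, angles in rad, forces in N, time in s.
With the tool pointing down it reaches from about 0.3 to 0.825 m from the base axis. Payload 5.4 kg.
Tool frame: the origin (TCP) lies between the finger pads; the fingertips stand 25 mm ahead of it and the grasp point (between the pads) lies 6 mm ahead of it; x points along the fingers, y is the direction in which the jaws open and shut, and the axes are right-handed (so a half turn about x gives the same grasp; the last joint's range is limited). The gripper opens to 92 mm and grips with 3 to 60 N. Pads are 20 mm wide; open, the fingers measure 128 mm over their backs; the gripper's body (75 mm by 189 mm) begins 69 mm behind the grasp point.
Start: joints at [-1.4, 0.158, 1.597, -0, 1.386, -0.21], TCP at [0.214, -0.534, 0.24] pointing down, gripper open.
Joint ranges: [-2.91, 2.91], [-0.94, 2.29], [0.18, 2.7], [-1.29, 4.43], [0.17, 2.64], [-3, 3]. Speed limits (rad/s): [2.57, 2.57, 3.14, 3.14, 3.14, 3.14].

### API

Orientations are given as a unit quaternion [x, y, z, w].
In Python, from station import sensors, cams, robot gives the robot as it stands.
- The arm moves only by the tool drive_tool, never from a script. Its argument "moves" is text: rows parted by semicolons, each of 5 numbers parted by spaces: the closure, from -1 (fully open) to 1 (shut), then the shift along the tool's x, y, z in cm, then the turn about the tool's x in degrees. A call has 1 to 12 rows; each row shifts and turns the commanded pose from where the row before left it, along the tool's axes as they then stand; what a row does not reach is not made up. A row lasts 1/10 s, in which the tool goes at most 50 mm and 8.59 degrees, less where a joint would pass 70% of its speed; a pose out of reach is approached as far as the arm can. A call with a gripper value outside its range is refused whole. The fingers move at their own pace and stop on an object; "grip_force" is the grip in N (left out, the last holds). Time passes only in rows, so rows that do not move let the fingers close. It gives the time, the measured TCP pose, the force and the opening at its end, in the units of the state.
- sensors.get_state(): the state, without advancing time (a new reading comes with each control period).
- cams.snapshot(name): name is "side" or "top" or "wrist"; returns (picture, depth): 384x512x3 uint8, red, green, blue; 384x512 float32, m along the optical axis (not along the pixel's ray), 0 where there is no reading.
- cams.camera_model(name): a dict with "intrinsics" (3x3 intrinsics, pixels), "D" ([k1, k2, p1, p2, k3] as OpenCV has them; the pictures are not rectified), "cam_to_world" (4x4, takes a point from camera to world coordinates). Camera axes: x right, y up, looking along -z (the intrinsics and any distortion apply to the point x, -y, -z); pixel columns grow to the right and rows downward; lengths in m; the calibration is good to about 2 mm. A picture is of the moment at which its call begins: read the wrist's pose just before it. camera_model takes no time and is no camera call; for the wrist camera it gives the pose at the moment of the call.
- robot.job_done(): hands the job in, once; it reports no verdict.
The state is a dict: "clock": time; "qpos": joint angles; "joint_velocities": joint speeds; "effort": joint torques, N m; "tcp_pos": TCP position; "eef_rot": TCP orientation; "force": force on the tool from outside, world axes, zero at the start; "ft_torque": the same for the moment, N m; "width": finger opening in m.
Only numpy, scipy, OpenCV 4.12 (cv2) and the standard library are available. Lean on these libraries where they do the work, as an engineer would, in place of code of your own. Each camera call takes 0.05 s, during which the arm holds its last target.

## Working session

There is one attempt and no reset: what is moved stays moved. The work goes in short steps, Python scripts to look and compute and a tool call to move; the robot and the scene stay as the last step left them, time stands still between calls to the robot, and variables do not carry over. Pictures are saved under pics/ and viewed, and the job is handed in when it is done.

Besides the shell and the picture viewer there is one more tool, called as name(argument=value, ...), one argument or row to a line, values as JSON. drive_tool: Moves the arm, as the interface text tells. Its arguments: {"type":"object","properties":{"moves":{"type":"string"},"grip_force":{"type":"number"}},"required":["moves"]}

```bash
mkdir -p pics; ls; cat > h.py <<'E'
import numpy as np,cv2,json
from station import sensors,cams,robot
def snap(n,tag):
    m=cams.camera_model(n); p,d=cams.snapshot(n)
    cv2.imwrite(f'pics/{tag}.png',cv2.cvtColor(p,cv2.COLOR_RGB2BGR))
    np.savez(f'pics/{tag}.npz',p=p,d=d,K=m['intrinsics'],D=m['D'],T=m['cam_to_world'])
    return p,d,m
def load(tag): return np.load(f'pics/{tag}.npz')
def ray(z,uv):
    uv=np.asarray(uv,float).reshape(-1,1,2)
    n=cv2.undistortPoints(uv,np.array(z['K'],float),np.array(z['D'],float)).reshape(-1,2)
    d=np.c_[n[:,0],-n[:,1],-np.ones(len(n))]; T=np.array(z['T'])
    return T[:3,3],d@T[:3,:3].T
def onplane(z,uv,h):
    o,d=ray(z,uv); s=(h-o[2])/d[:,2]; return o+d*s[:,None]
def bydepth(z,uv):
    o,d=ray(z,uv); uv=np.asarray(uv,int).reshape(-1,2); return o+d*z['d'][uv[:,1],uv[:,0]][:,None]
E
python3 - <<'E'
from h import *
print(sensors.get_state())
for n in ['top','side','wrist']: snap(n,n+'0')
for n in ['top','side']:
    z=load(n+'0'); print(n,z['K'],z['D'],z['T'])
E
```

```text
pics
{'clock': 0.0, 'qpos': array([-1.40010582e+00,  1.59069897e-01,  1.59820145e+00,  1.33576582e-05,
        1.38622348e+00, -2.10074617e-01]), 'joint_velocities': array([ 1.38148712e-03,  6.61302696e-05, -1.20494196e-04, -1.52538753e-03,
       -2.34909302e-03,  8.96072529e-05]), 'effort': array([-2.50756530e-04, -3.85573733e+01, -3.22105336e+01,  7.00703915e-02,
        3.78866249e-02, -1.28612051e-04]), 'tcp_pos': array([ 0.21358504, -0.53323758,  0.2386226 ]), 'eef_rot': array([ 0.69434845,  0.13448042, -0.69431268,  0.13313582]), 'force': array([-0.06881531,  0.09374779,  0.51349872]), 'ft_torque': array([ 0.00019786, -0.00628451, -0.02146901]), 'width': 0.09186752109152316}
top [[430.81283664   0.         251.99260107]
 [  0.         430.81283664 190.52222954]
 [  0.           0.           1.        ]] [-0.13528095  0.          0.          0.          0.        ] [[-0.01338356  0.99799328 -0.06188938  0.4769865 ]
 [-0.99971328 -0.01458433 -0.01899113  0.01883576]
 [-0.01985563  0.06161747  0.99790232  1.37659873]
 [ 0.          0.          0.          1.        ]]
side [[365.15772301   0.         248.98566082]
 [  0.         365.15772301 188.23587629]
 [  0.           0.           1.        ]] [-0.0374792  0.         0.         0.         0.       ] [[-0.76164833  0.35772203 -0.54030247  0.02575138]
 [-0.64798503 -0.41700637  0.63735476  0.64964432]
 [ 0.00268627  0.83554811  0.54941073  0.61588842]
 [ 0.          0.          0.          1.        ]]
```

View pics/top0.png

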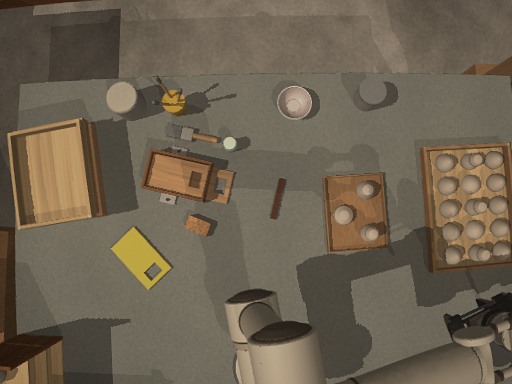

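View pics/side0.png

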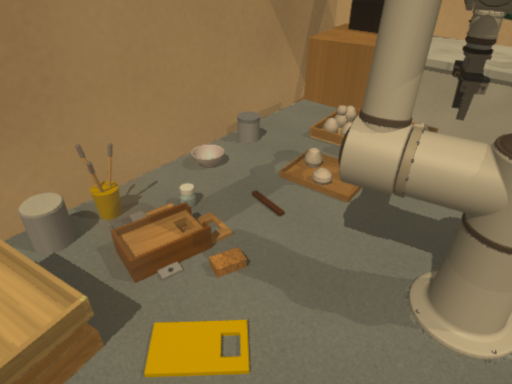

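View pics/wrist0.png

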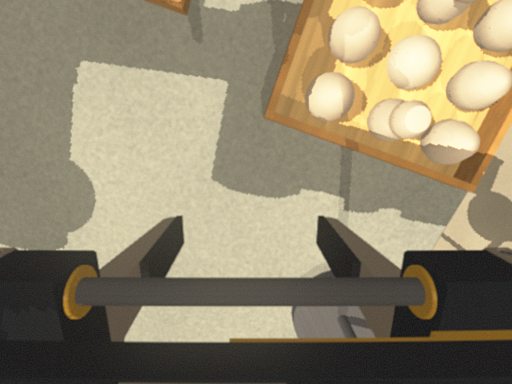

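```bash
python3 - <<'E'
import cv2
i=cv2.imread('pics/top0.png')
cv2.imwrite('pics/c1.png',cv2.resize(i[120:250,130:290],None,fx=5,fy=4.6*5/4.6*0.9,interpolation=cv2.INTER_CUBIC)[:600])
cv2.imwrite('pics/c2.png',cv2.resize(i[165:260,315:400],None,fx=6,fy=6,interpolation=cv2.INTER_CUBIC))
s=cv2.imread('pics/side0.png')
cv2.imwrite('pics/c3.png',cv2.resize(s[130:230,250:380],None,fx=6,fy=6,interpolation=cv2.INTER_CUBIC))
E
```

```text
(no output)
```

View pics/c1.png

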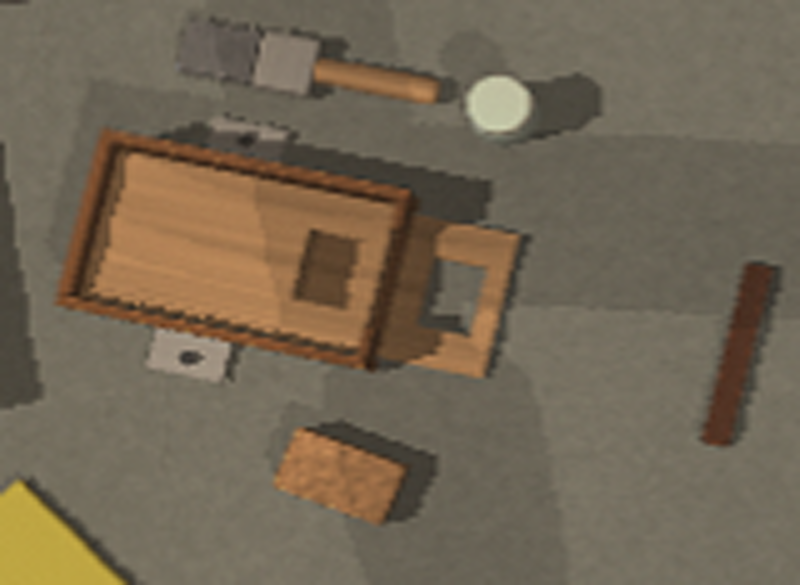

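View pics/c2.png

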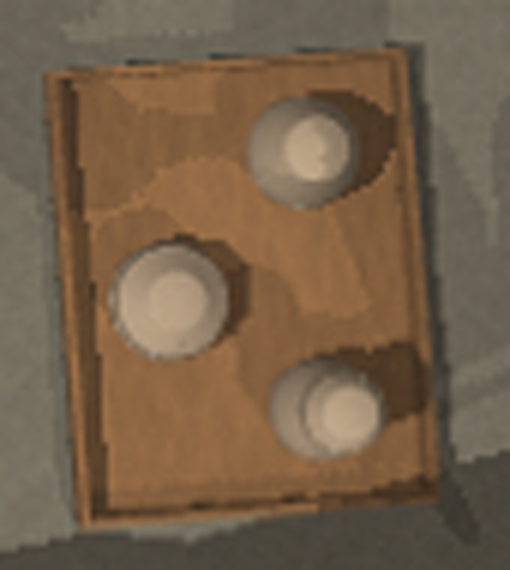

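View pics/c3.png

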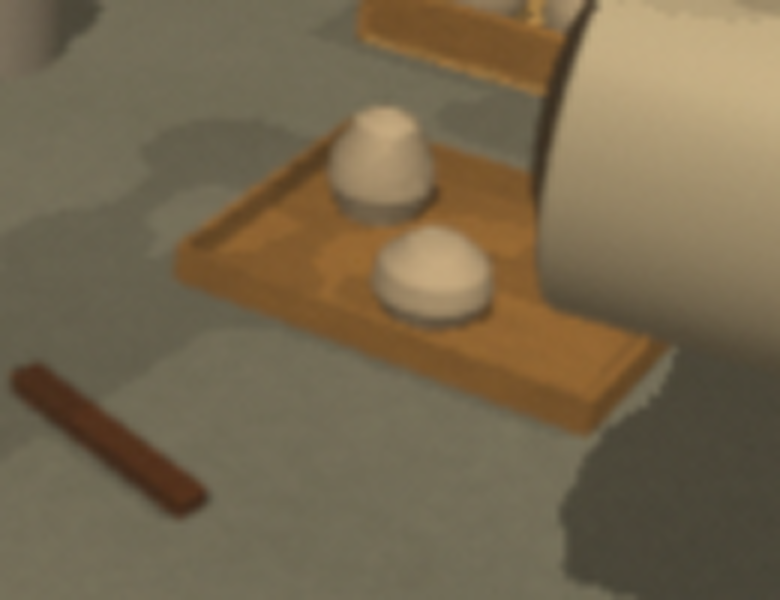

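```bash
python3 - <<'E'
from h import *
z=load('top0')
c=lambda L:[(130+(x+.5)/5-.5,120+(y+.5)/4.5-.5) for x,y in L]
pr=lambda n,a:print(n,np.round(a,4).tolist())
pr('front corners',onplane(z,c([(524,233),(487,377)]),.01))
pr('slot',onplane(z,c([(440,257),(488,265),(471,335),(424,326)]),.01))
pr('mag top corners',onplane(z,c([(104,131),(414,193),(370,369),(58,300)]),.066))
pr('stop top',onplane(z,c([(751,262),(779,267),(730,445),(702,441)]),.012))
pr('jar top',onplane(z,c([(499,104)]),.06))
pr('block',onplane(z,c([(302,428),(409,468),(383,524),(274,485)]),.028))
img=z['p'];hsv=cv2.cvtColor(img,cv2.COLOR_RGB2HSV)
c2=lambda L:[(315+(x+.5)/6-.5,165+(y+.5)/6-.5) for x,y in L]
P=c2([(343,411),(316,150),(175,300)])
for h,p in zip([.072+.0,.064,.043],P): pr('doll',onplane(z,[p],h)); pr(' depth',bydepth(z,np.round([p])))
pr('tray',onplane(z,c2([(48,72),(405,47),(437,500),(85,523)]),.022))
E
```

```text
front corners [[0.6237, 0.1002, 0.01], [0.5219, 0.1248, 0.01]]
slot [[0.6075, 0.1541, 0.01], [0.6013, 0.1234, 0.01], [0.5518, 0.1347, 0.01], [0.5586, 0.1647, 0.01]]
mag top corners [[0.6931, 0.358, 0.066], [0.6463, 0.1643, 0.066], [0.5265, 0.1921, 0.066], [0.5764, 0.3865, 0.066]]
stop top [[0.6007, -0.0441, 0.012], [0.5969, -0.0618, 0.012], [0.4719, -0.0286, 0.012], [0.475, -0.011, 0.012]]
jar top [[0.7078, 0.1118, 0.06]]
block [[0.4872, 0.2405, 0.028], [0.4586, 0.1731, 0.028], [0.4198, 0.1899, 0.028], [0.4476, 0.2586, 0.028]]
doll [[0.4231, -0.3182, 0.072]]
 depth [[0.4241, -0.3143, 0.09]]
doll [[0.5561, -0.3098, 0.064]]
 depth [[0.5545, -0.3078, 0.069]]
doll [[0.4808, -0.2392, 0.043]]
 depth [[0.4795, -0.2395, 0.0451]]
tray [[0.6019, -0.179, 0.022], [0.6126, -0.37, 0.022], [0.3732, -0.3805, 0.022], [0.3652, -0.1934, 0.022]]
```

```bash
cat >> h.py <<'E'
from scipy.spatial.transform import Rotation as R
OUT=np.array([-.24,-.971,0]);OUT/=np.linalg.norm(OUT)
def plan(target,yawdir=None):
    s=sensors.get_state(); r=R.from_quat(s['eef_rot']).as_matrix()
    print('t',round(s['clock'],2),'tcp',np.round(s['tcp_pos'],4),'F',np.round(s['force'],2),'w',round(s['width'],4))
    print('tool axes x,y,z', np.round(r.T,4).tolist())
    if yawdir is not None:
        yd=np.array(yawdir,float); c=r.T@yd
        a=np.degrees(np.arctan2(c[2],c[1])); a=(a+90)%180-90; print('turn',round(a,2)); r=r@R.from_euler('x',a,degrees=True).as_matrix()
    print('shift cm after turn',np.round(100*r.T@(np.array(target)-s['tcp_pos']),2),'dist',np.linalg.norm(target-s['tcp_pos']))
E
python3 - <<'E'
from h import *
plan([.5805,.1436,.15],[.971,-.24,0])
plan([.5805,.1436,.24],[.971,-.24,0])
print(sensors.get_state()['qpos'])
E
```

```text
t 0.15 tcp [ 0.2136 -0.5334  0.2389] F [-0.42  0.61 -0.21] w 0.0919
tool axes x,y,z [[-0.0003, 0.0014, -1.0], [0.3717, -0.9284, -0.0014], [-0.9284, -0.3717, -0.0003]]
turn -54.3
shift cm after turn [  8.97  19.38 -74.51] dist 0.7751230010919039
t 0.15 tcp [ 0.2136 -0.5334  0.2389] F [-0.42  0.61 -0.21] w 0.0919
tool axes x,y,z [[-0.0003, 0.0014, -1.0], [0.3717, -0.9284, -0.0014], [-0.9284, -0.3717, -0.0003]]
turn -54.3
shift cm after turn [-3.000e-02  1.937e+01 -7.452e+01] dist 0.7700140259517286
[-1.40010047e+00  1.58909542e-01  1.59791539e+00 -2.09632578e-05
  1.38618211e+00 -2.10090012e-01]
```

drive_tool(
  moves="1 0 0 0 -7.76; 1 0 0 0 -7.76; 1 0 0 0 -7.76; 1 0 0 0 -7.76; 1 0 0 0 -7.76; 1 0 0 0 -7.76; 1 0 0 0 -7.74",
  grip_force=30,
)

```text
clock: 0.85
tcp_pos: [0.2137, -0.5335, 0.2392]
eef_rot: [0.556, 0.438, -0.555, 0.437]
force: [0.9, 0.2, 0.1]
width: 0.038
```

drive_tool(
  moves="1 0 0.9 -3.4 0; 1 0 0.9 -3.4 0; 1 0 0.9 -3.4 0; 1 0 0.9 -3.4 0; 1 0 0.9 -3.4 0; 1 0 0.9 -3.4 0; 1 0 0.9 -3.4 0; 1 0 0.9 -3.4 0; 1 0 0.9 -3.4 0; 1 0 0.9 -3.4 0; 1 0 0.9 -3.4 0; 1 0 0 0 0",
)

```text
clock: 2.05
tcp_pos: [0.4005, -0.1914, 0.2394]
eef_rot: [0.556, 0.438, -0.555, 0.437]
force: [-0.6, 0.2, -0.2]
width: 0.0005
```

drive_tool(
  moves="1 0 0.9 -3.4 0; 1 0 0.9 -3.4 0; 1 0 0.9 -3.4 0; 1 0 0.9 -3.4 0; 1 0 0.9 -3.4 0; 1 0 0.9 -3.4 0; 1 0 0.9 -3.4 0; 1 0 0.9 -3.4 0; 1 0 0.9 -3.4 0; 1 0 0 0 0; 1 0 0 0 0",
)

```text
clock: 3.15
tcp_pos: [0.5515, 0.0826, 0.2391]
eef_rot: [-0.556, -0.436, 0.557, -0.436]
force: [0.4, -0.2, 0.0]
width: 0.0006
```

```bash
python3 - <<'E'
from h import *
for n in ['top','side','wrist']: snap(n,n+'1')
plan([.5805,.1436,.08],[.971,-.24,0])
E
```

```text
t 3.3 tcp [0.5512 0.0818 0.2395] F [ 0.22 -0.39  0.57] w 0.0003
tool axes x,y,z [[-0.0004, -0.0004, -1.0], [0.9704, -0.2414, -0.0003], [-0.2414, -0.9704, 0.0005]]
turn -0.09
shift cm after turn [15.94  1.36 -6.71] dist 0.17352411292802353
```

View pics/wrist1.png

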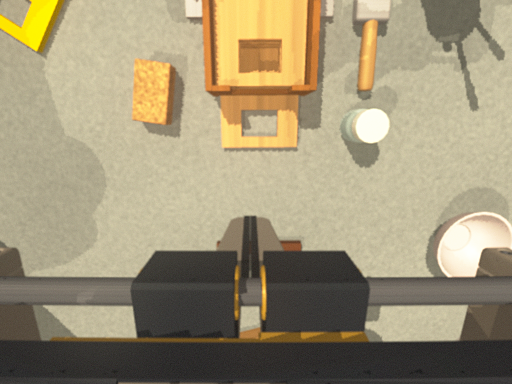

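```bash
python3 - <<'E'
from h import *
z=load('wrist1');i=cv2.imread('pics/wrist1.png')
cv2.imwrite('pics/c4.png',cv2.resize(i[80:160,200:320],None,fx=6,fy=6,interpolation=cv2.INTER_CUBIC))
print(onplane(z,[(242,109.5),(278,109.5),(278,136),(242,136)],.01).round(4),onplane(z,[(221.5,148.5),(298,147.5)],.01).round(4))
E
```

```text
[[0.5634 0.1694 0.01  ]
 [0.6106 0.1577 0.01  ]
 [0.603  0.1235 0.01  ]
 [0.5548 0.1354 0.01  ]] [[0.5227 0.1258 0.01  ]
 [0.6267 0.1014 0.01  ]]
```

View pics/c4.png

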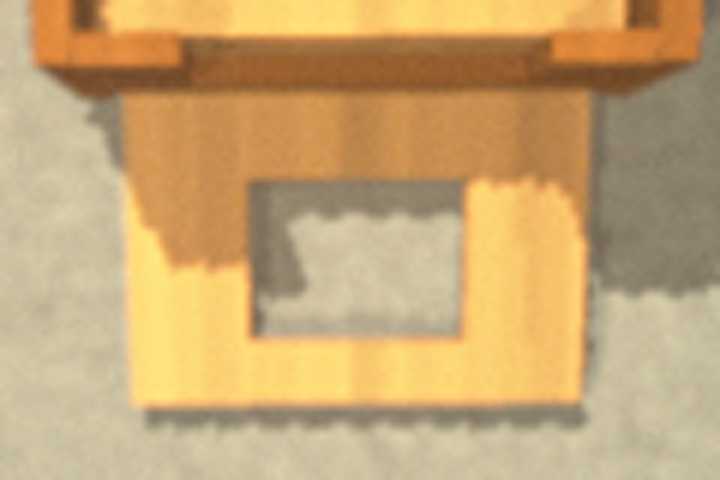

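drive_tool(
  moves="1 2 0.29 -1.38 0; 1 2 0.29 -1.38 0; 1 2 0.29 -1.38 0; 1 2 0.29 -1.38 0; 1 2 0.29 -1.4 0; 1 3 0 0 0; 1 3 0 0 0; 1 1 0 0 0; 1 0 0 0 0; 1 0 0 0 0",
)

```text
clock: 4.3
tcp_pos: [0.5832, 0.1463, 0.0711]
eef_rot: [0.557, 0.435, -0.556, 0.436]
force: [0.7, -0.5, -0.2]
width: 0.0004
```

```bash
python3 - <<'E'
from h import *
plan([.582,.1455,.03],[.971,-.24,0])
snap('wrist','wrist2')
E
```

```text
t 4.3 tcp [0.5832 0.1463 0.0711] F [ 0.69 -0.5  -0.18] w 0.0004
tool axes x,y,z [[0.002, 0.0001, -1.0], [0.9706, -0.2407, 0.0019], [-0.2407, -0.9706, -0.0005]]
turn -0.04
shift cm after turn [ 4.11 -0.1   0.11] dist 0.04108858068106479
```

View pics/wrist2.png

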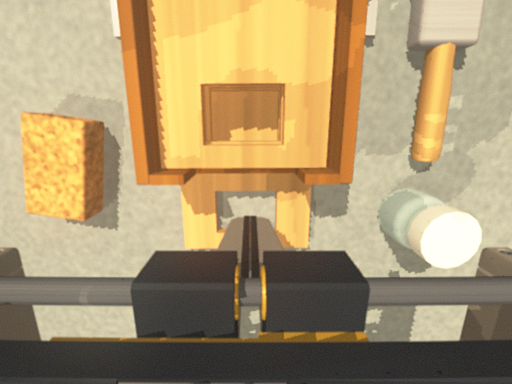

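drive_tool(
  moves="1 1.2 -0.1 0.1 0; 1 1 0 0 0; 1 0.8 0 0 0; 1 0.5 0 0 0; 1 0.4 0 0 0; 1 0.3 0 0 0; 1 0 0 0 0",
)

```text
clock: 5.05
tcp_pos: [0.5808, 0.1461, 0.0272]
eef_rot: [-0.557, -0.436, 0.557, -0.436]
force: [1.4, -0.3, -0.3]
width: 0.0003
```

drive_tool(
  moves="1 -0.1 0 0.3 0; 1 0 0 0.4 0; 1 0 0 0.5 0; 1 0 0 0.8 0; 1 0 0 1 0; 1 0 0 1 0; 1 0 0 1 0; 1 0 0 0 0",
)

```text
clock: 5.85
tcp_pos: [0.5696, 0.0984, 0.0292]
eef_rot: [0.558, 0.436, -0.556, 0.435]
force: [1.7, 6.4, 0.1]
width: 0.0006
```

```bash
python3 - <<'E'
from h import *
plan([.582,.1455,.03],[.971,-.24,0])
snap('wrist','wrist3')
E
```

```text
t 5.85 tcp [0.5696 0.0984 0.0292] F [1.65 6.43 0.09] w 0.0006
tool axes x,y,z [[0.0022, 0.0034, -1.0], [0.9704, -0.2416, 0.0013], [-0.2416, -0.9704, -0.0038]]
turn -0.1
shift cm after turn [-0.06  0.08 -4.87] dist 0.04867507490971333
```

View pics/wrist3.png

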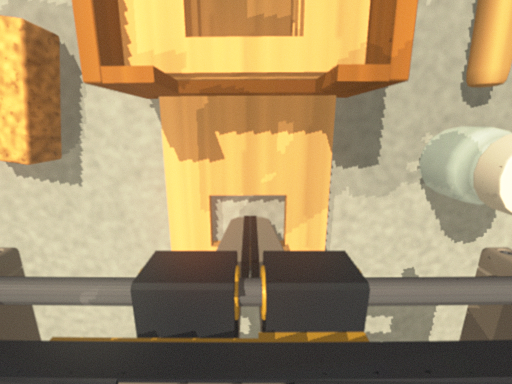

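drive_tool(
  moves="1 0 0 1 0; 1 0 0 1 0; 1 0 0 1 0; 1 0 0 1 0; 1 0 0 1 0; 1 0 0 1 0; 1 0 0 1 0; 1 0 0 1 0; 1 0 0 0.6 0; 1 0 0 0.4 0; 1 0 0 0 0; 1 0 0 0 0",
)

```text
clock: 7.1
tcp_pos: [0.547, 0.01, 0.0282]
eef_rot: [-0.556, -0.436, 0.557, -0.436]
force: [-0.6, 0.5, -0.0]
width: 0.0006
```

```bash
python3 - <<'E'
from h import *
plan([.582,.1455,.03],[.971,-.24,0])
snap('wrist','wrist4');snap('top','top4')
i=cv2.imread('pics/top4.png')
cv2.imwrite('pics/c5.png',cv2.resize(i[120:250,130:290],None,fx=5,fy=4.5,interpolation=cv2.INTER_CUBIC))
E
```

```text
t 7.1 tcp [0.547  0.01   0.0282] F [-0.56  0.5  -0.04] w 0.0006
tool axes x,y,z [[-0.001, -0.0004, -1.0], [0.9708, -0.2398, -0.0009], [-0.2398, -0.9708, 0.0006]]
turn 0.01
shift cm after turn [ -0.19   0.15 -13.99] dist 0.13992135700451944
```

View pics/c5.png

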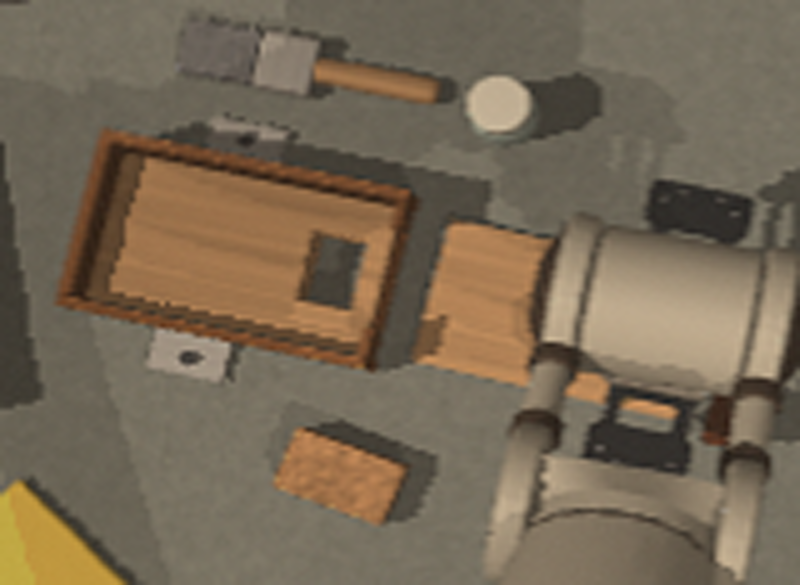

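View pics/wrist4.png

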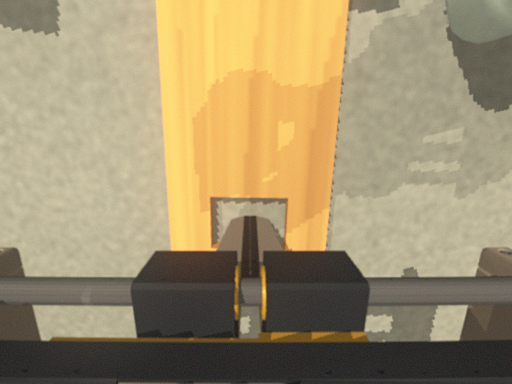

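drive_tool(
  moves="1 0 0 0.3 0; 1 0 0 0.3 0; 1 0 0 0.2 0; 1 0 0 0 0",
)

```text
clock: 7.6
tcp_pos: [0.5454, 0.0021, 0.0286]
eef_rot: [-0.557, -0.436, 0.557, -0.436]
force: [-0.1, -0.5, -0.5]
width: 0.0005
```

drive_tool(
  moves="1 0 0 0.2 0; 1 0 0 0.1 0; 1 0 0 0 0",
)

```text
clock: 7.9
tcp_pos: [0.5448, -0.0006, 0.0286]
eef_rot: [-0.557, -0.436, 0.557, -0.436]
force: [-0.3, 0.2, 0.7]
width: 0.0003
```

drive_tool(
  moves="1 0 0 0.2 0; 1 0 0 0.1 0; 1 0 0 0 0",
)

```text
clock: 8.2
tcp_pos: [0.5443, -0.0019, 0.0287]
eef_rot: [0.558, 0.436, -0.556, 0.435]
force: [0.9, 6.4, 0.5]
width: 0.0004
```

drive_tool(
  moves="1 0 0 0.1 0; 1 0 0 0.1 0; 1 0 0 0 0",
)

```text
clock: 8.5
tcp_pos: [0.5442, -0.0022, 0.0287]
eef_rot: [0.559, 0.437, -0.555, 0.434]
force: [3.4, 13.1, -0.4]
width: 0.0009
```

drive_tool(
  moves="1 0 0 -0.3 0; 1 0 0 -0.4 0; 1 0 0 -0.2 0; 1 -0.5 0 0 0; 1 -1.5 0 0 0; 1 -3 0 0 0; 1 -4 0 0 0; 1 -4 0 0 0; 1 -4 0 0 0; -1 -4 0 0 0; -1 0 0 0 0; -1 0 0 0 0",
  grip_force=8,
)

```text
clock: 9.7
tcp_pos: [0.5464, 0.0031, 0.2407]
eef_rot: [0.558, 0.435, -0.556, 0.437]
force: [-1.2, 0.7, -0.6]
width: 0.0225
```

```bash
python3 - <<'E'
from h import *
plan([.424,-.317,.24])
snap('wrist','wrist5');snap('side','side5')
E
```

```text
t 9.7 tcp [0.5464 0.0031 0.2407] F [-1.2   0.72 -0.64] w 0.0225
tool axes x,y,z [[0.0035, -0.0009, -1.0], [0.9707, -0.2401, 0.0036], [-0.2401, -0.9707, 0.0001]]
shift cm after turn [ 0.05 -4.2  34.01] dist 0.3426644904110595
```

View pics/wrist5.png

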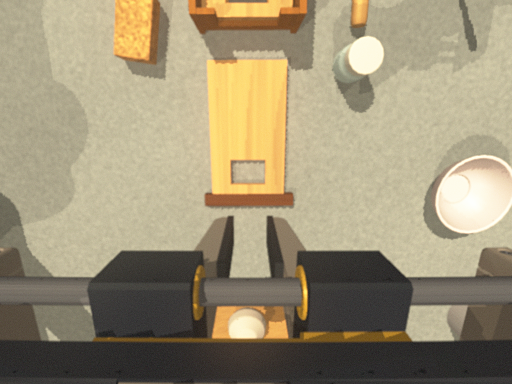

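View pics/side5.png

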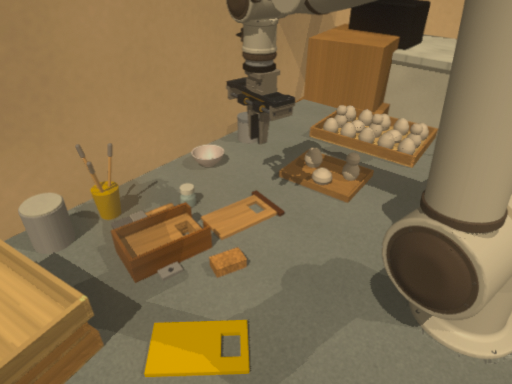

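drive_tool(
  moves="-1 0 -0.4 3.9 0; -1 0 -0.4 3.9 0; -1 0 -0.4 3.9 0; -1 0 -0.4 3.9 0; -1 0 -0.4 3.9 0; -1 0 -0.4 3.9 0; -1 0 -0.4 3.9 0; -1 0 -0.4 3.9 0; -1 0 -0.4 3.9 0; -1 0 -0.4 3.9 0; -1 0 -0.4 3.9 0; -1 0 0 0 0",
)

```text
clock: 11.0
tcp_pos: [0.3976, -0.4054, 0.2365]
eef_rot: [-0.557, -0.436, 0.558, -0.434]
force: [0.7, -0.1, 0.0]
width: 0.0919
```

```bash
python3 - <<'E'
from h import *
z=load('wrist5')
print('board rear',onplane(z,[(207.5,59.5),(287.5,59.5)],.01).round(4).tolist())
print('slot',onplane(z,[(231.5,160),(265.5,160),(265.5,184.5),(231.5,184.5)],.01).round(4).tolist())
sensors.get_state()
snap('wrist','wrist6');snap('side','side6');snap('top','top6')
plan([.424,-.317,.24])
i=cv2.imread('pics/top6.png')
cv2.imwrite('pics/c6.png',cv2.resize(i[120:250,130:290],None,fx=5,fy=4.5,interpolation=cv2.INTER_CUBIC))
E
```

```text
board rear [[0.5314, 0.1617, 0.01], [0.6322, 0.1369, 0.01]]
slot [[0.5281, 0.0278, 0.01], [0.5749, 0.0162, 0.01], [0.5668, -0.0185, 0.01], [0.519, -0.0066, 0.01]]
t 11.15 tcp [ 0.3998 -0.4014  0.2371] F [ 1.96  0.37 -0.86] w 0.0918
tool axes x,y,z [[-0.0013, 0.0029, -1.0], [0.9707, -0.2402, -0.002], [-0.2402, -0.9707, -0.0025]]
shift cm after turn [-0.27  0.32 -8.78] dist 0.0878497836055042
```

View pics/wrist6.png

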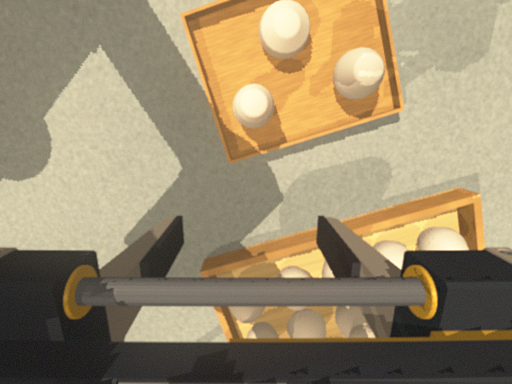

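View pics/c6.png

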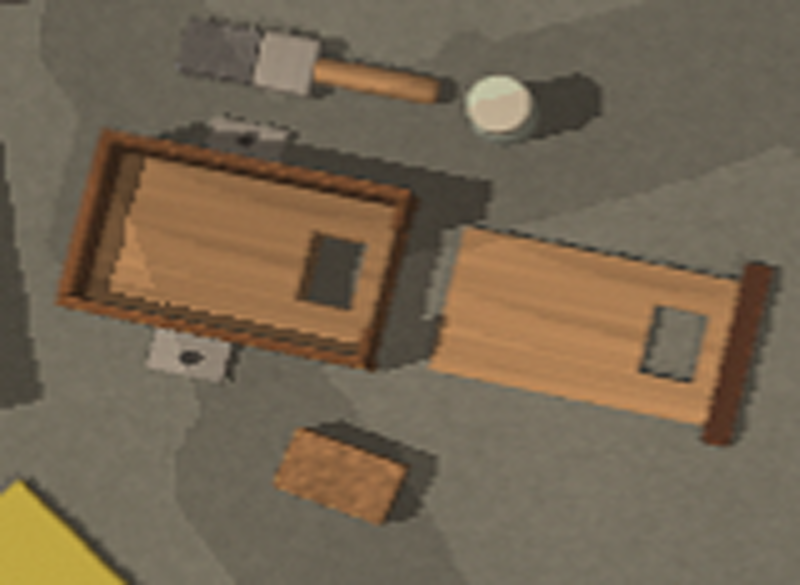

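```bash
python3 - <<'E'
from h import *
z=load('wrist6');i=cv2.imread('pics/wrist6.png')
cv2.imwrite('pics/c7.png',cv2.resize(i[70:140,215:295],None,fx=8,fy=8,interpolation=cv2.INTER_CUBIC))
hsv=cv2.cvtColor(i,cv2.COLOR_BGR2HSV)
for t in(90,110):
    m=((hsv[...,1]<t)&(hsv[...,2]>110)).astype(np.uint8)
    m[:82]=0;m[132:]=0;m[:,:228]=0;m[:,278:]=0
    n,l,s,c=cv2.connectedComponentsWithStats(m);k=1+s[1:,4].argmax();print(t,s[k],c[k])
    print(onplane(z,[c[k]],.072).round(4))
t=load('top6')
c=lambda L:[(130+(x+.5)/5-.5,120+(y+.5)/4.5-.5) for x,y in L]
P=onplane(t,c([(462,227),(428,370),(703,424),(738,279)]),.01);print(P.round(4).tolist())
S=onplane(t,c([(656,305),(707,313),(691,381),(640,373)]),.01);print(S.round(4).tolist(),S.mean(0))
E
```

```text
90 [ 233   84   41   43 1284] [252.20950156 104.70093458]
[[ 0.423  -0.3188  0.072 ]]
110 [ 233   83   41   45 1440] [252.97916667 105.44583333]
[[ 0.4236 -0.3197  0.072 ]]
[[0.6287, 0.1398, 0.01], [0.5274, 0.1624, 0.01], [0.4869, -0.0118, 0.01], [0.589, -0.0357, 0.01]]
[[0.5713, 0.0167, 0.01], [0.5652, -0.0156, 0.01], [0.5173, -0.0047, 0.01], [0.5234, 0.0276, 0.01]] [0.5443009  0.00598664 0.01      ]
```

View pics/c7.png

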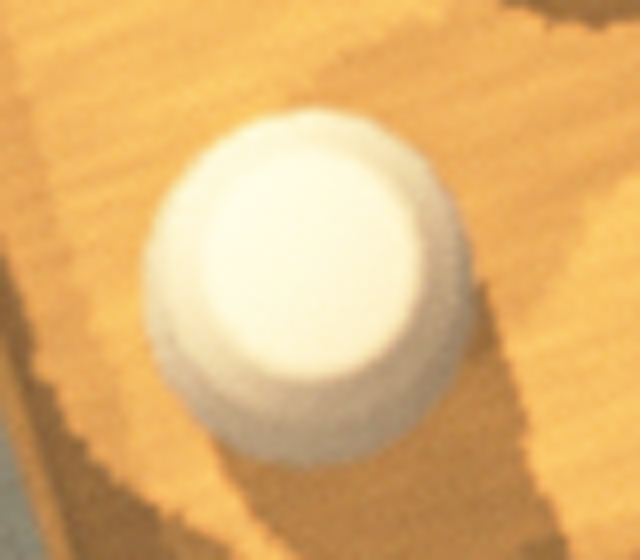

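```bash
python3 - <<'E'
from h import *
z=load('wrist6')
d=z['d']
for n,uv in [('left',(253,100)),('right',(366,66)),('right low',(350,80)),('top',(285,22))]: print(n,bydepth(z,[uv]).round(4))
# heights over whole region
vv,uu=np.mgrid[70:135,220:290]; P=bydepth(z,np.c_[uu.ravel(),vv.ravel()]); H=P[P[:,2]>.03]
for a,b in [(.03,.045),(.045,.055),(.055,.062),(.062,.075),(.075,.085),(.085,.095)]:
    q=P[(P[:,2]>a)&(P[:,2]<=b)]; print(a,b,len(q),q[:,:2].min(0).round(4) if len(q) else'',q[:,:2].max(0).round(4) if len(q) else '')
i=cv2.imread('pics/wrist6.png');cv2.imwrite('pics/c8.png',cv2.resize(i[0:165,180:410],None,fx=3.4,fy=3.4,interpolation=cv2.INTER_CUBIC))
s=cv2.imread('pics/side6.png');cv2.imwrite('pics/c9.png',cv2.resize(s[130:210,260:400],None,fx=5,fy=5,interpolation=cv2.INTER_CUBIC))
E
```

```text
left [[ 0.4245 -0.3155  0.0892]]
right [[ 0.5548 -0.3091  0.0647]]
right low [[ 0.5397 -0.3185  0.0528]]
top [[ 0.4808 -0.2399  0.0465]]
0.03 0.045 228 [ 0.3984 -0.3444] [ 0.4498 -0.2928]
0.045 0.055 25 [ 0.4022 -0.3408] [ 0.4343 -0.3169]
0.055 0.062 0  
0.062 0.075 1 [ 0.4042 -0.3244] [ 0.4042 -0.3244]
0.075 0.085 454 [ 0.4037 -0.3389] [ 0.4449 -0.2979]
0.085 0.095 735 [ 0.4085 -0.3346] [ 0.44  -0.302]
```

View pics/c8.png

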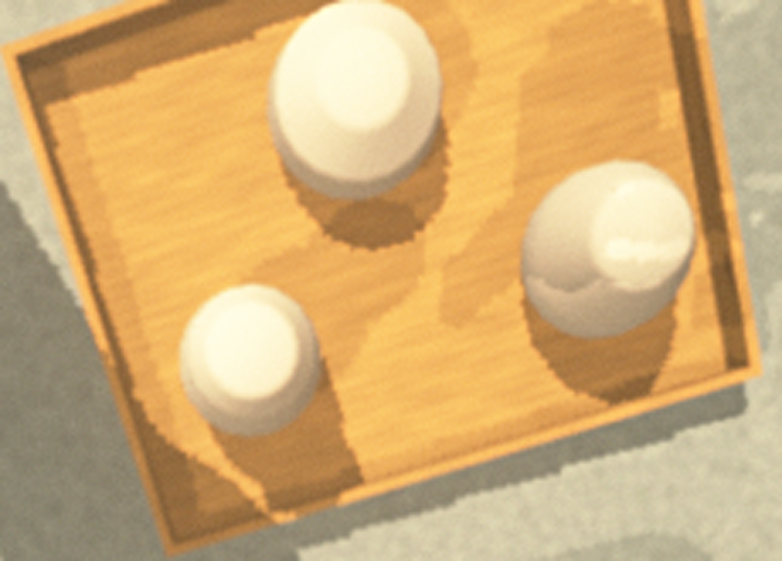

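View pics/c9.png

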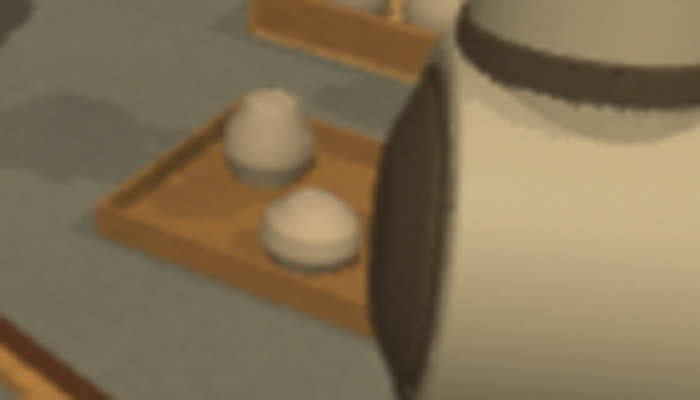

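```bash
python3 - <<'E'
from h import *
plan([.424,-.318,.078])
E
```

```text
t 11.15 tcp [ 0.3998 -0.4014  0.2371] F [ 1.96  0.37 -0.86] w 0.0918
tool axes x,y,z [[-0.0013, 0.0029, -1.0], [0.9707, -0.2402, -0.002], [-0.2402, -0.9707, -0.0025]]
shift cm after turn [15.93  0.37 -8.64] dist 0.18126804051318463
```

drive_tool(
  moves="-1 1 0.1 -2.2 0; -1 1 0.1 -2.2 0; -1 1 0.1 -2.2 0; -1 1 0.1 -2 0; -1 2 0 0 0; -1 1 0 0 0; -1 0 0 0 0; -1 0 0 0 0",
)

```text
clock: 11.95
tcp_pos: [0.4248, -0.3199, 0.1689]
eef_rot: [0.557, 0.436, -0.557, 0.436]
force: [-0.0, -0.2, -0.1]
width: 0.0917
```

```bash
python3 - <<'E'
from h import *
plan([.424,-.318,.078])
E
```

```text
t 11.95 tcp [ 0.4248 -0.3199  0.1689] F [-0.   -0.22 -0.08] w 0.0917
tool axes x,y,z [[0.0001, 0.0, -1.0], [0.9708, -0.2397, 0.0001], [-0.2397, -0.9708, -0.0001]]
shift cm after turn [ 9.09 -0.12 -0.16] dist 0.09090861328408076
```

drive_tool(
  moves="-1 2 -0.1 -0.15 0; -1 2 0 0 0; -1 2 0 0 0; -1 1.5 0 0 0; -1 1 0 0 0; -1 0.6 0 0 0; -1 0 0 0 0; -1 0 0 0 0",
)

```text
clock: 12.75
tcp_pos: [0.4244, -0.3188, 0.0784]
eef_rot: [0.557, 0.435, -0.557, 0.436]
force: [1.0, -0.1, -0.5]
width: 0.0924
```

drive_tool(
  moves="0.1 0 0 0 0; 0.2 0 0 0 0; 0.3 0 0 0 0; 0.5 0 0 0 0; 1 0 0 0 0; 1 0 0 0 0; 1 0 0 0 0; 1 0 0 0 0; 1 0 0 0 0",
  grip_force=10,
)

```text
clock: 13.65
tcp_pos: [0.424, -0.3183, 0.0776]
eef_rot: [-0.557, -0.436, 0.557, -0.436]
force: [-0.6, 0.2, 0.6]
width: 0.0412
```

drive_tool(
  moves="1 -0.3 0 0 0; 1 -0.7 0 0 0; 1 -1.5 0 0 0; 1 -2 0 0 0; 1 -2.5 0 0 0; 1 -2 0 0 0; 1 -1.5 0 0 0; 1 -0.5 0 0 0; 1 0 0 0 0",
  grip_force=12,
)

```text
clock: 14.55
tcp_pos: [0.4244, -0.3186, 0.1885]
eef_rot: [0.557, 0.435, -0.557, 0.437]
force: [0.3, -0.6, -1.3]
width: 0.0408
```

```bash
python3 - <<'E'
from h import *
# pad: from slot centres + 83 mm, and rear mids - 65mm
for s in ([.5443,.0060],[.5472,.0047]): print(np.array(s)-OUT[:2]*.083)
for s in ([.5780,.1511],[.5818,.1493]): print(np.array(s)+OUT[:2]*.065)
plan([.565,.087,.19])
snap('wrist','wrist7');snap('top','top7')
E
```

```text
[0.56421561 0.08657524]
[0.56711561 0.08527524]
[0.56240344 0.08799891]
[0.56620344 0.08619891]
t 14.55 tcp [ 0.4244 -0.3186  0.1885] F [ 0.35 -0.59 -1.3 ] w 0.0408
tool axes x,y,z [[0.0012, -0.0014, -1.0], [0.9708, -0.2399, 0.0015], [-0.2399, -0.9708, 0.0011]]
shift cm after turn [ -0.19   3.92 -42.75] dist 0.42931227549480766
```

View pics/wrist7.png

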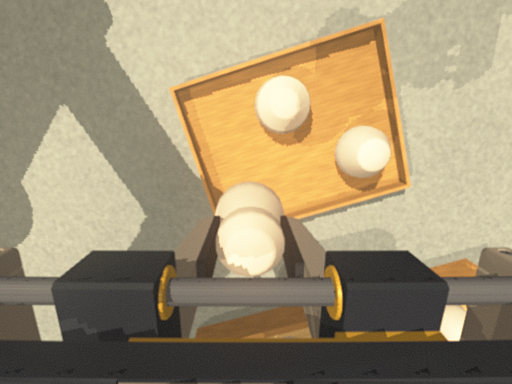

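drive_tool(
  moves="1 0 0.05 -0.5 0; 1 0 0.1 -1.2 0; 1 0 0.2 -2.2 0; 1 0 0.3 -3 0; 1 0 0.3 -3 0; 1 0 0.3 -3 0; 1 0 0.3 -3 0; 1 0 0.3 -3 0; 1 0 0.3 -3 0; 1 0 0.3 -3 0; 1 0 0.3 -3 0; 1 0 0.3 -3 0",
)

```text
clock: 15.85
tcp_pos: [0.5276, -0.0233, 0.1871]
eef_rot: [-0.556, -0.436, 0.557, -0.436]
force: [0.8, -0.2, -0.7]
width: 0.0409
```

drive_tool(
  moves="1 0 0.3 -3 0; 1 0 0.25 -2.5 0; 1 0 0.2 -2 0; 1 0 0.2 -1.7 0; 1 0 0.1 -1 0; 1 0 0.1 -0.5 0; 1 0 0 -0.2 0; 1 0 0 0 0; 1 0 0 0 0",
)

```text
clock: 16.75
tcp_pos: [0.565, 0.0769, 0.1876]
eef_rot: [-0.557, -0.436, 0.557, -0.436]
force: [0.2, -0.5, -0.9]
width: 0.0408
```

```bash
python3 - <<'E'
from h import *
plan([.565,.0865,.084])
snap('wrist','wrist8');snap('side','side8')
s=cv2.imread('pics/side8.png');cv2.imwrite('pics/c10.png',cv2.resize(s[120:270,150:330],None,fx=4,fy=4,interpolation=cv2.INTER_CUBIC))
E
```

```text
t 16.75 tcp [0.565  0.0769 0.1876] F [ 0.2  -0.48 -0.91] w 0.0408
tool axes x,y,z [[-0.0002, -0.0002, -1.0], [0.9706, -0.2406, -0.0001], [-0.2406, -0.9706, 0.0002]]
shift cm after turn [10.36 -0.23 -0.94] dist 0.10401693732281227
```

View pics/c10.png

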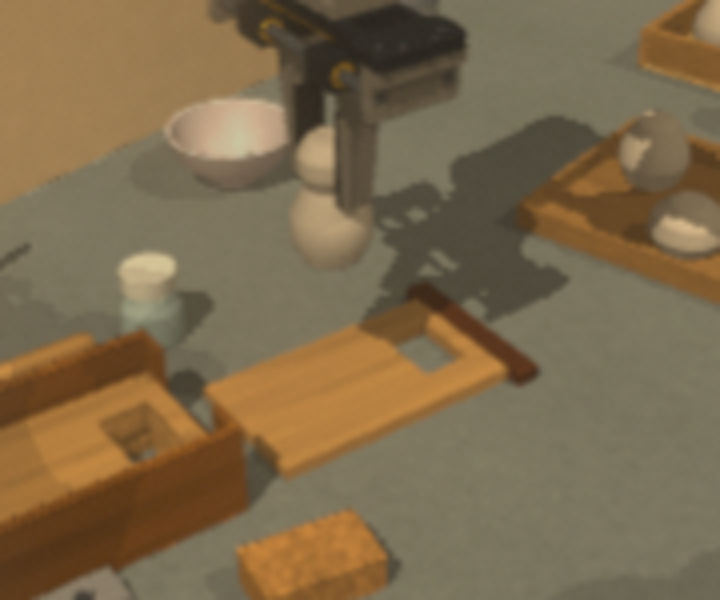

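View pics/wrist8.png

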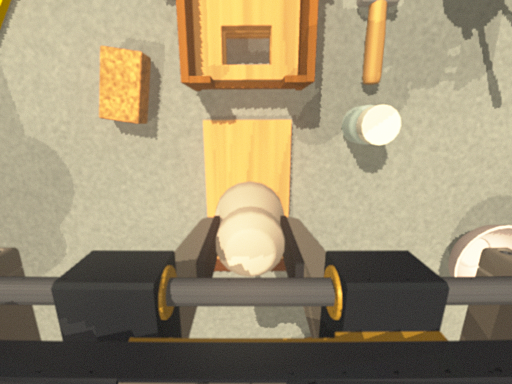

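drive_tool(
  moves="1 1 -0.1 -0.4 0; 1 2 -0.1 -0.4 0; 1 2 0 -0.15 0; 1 2 0 0 0; 1 1.5 0 0 0; 1 0.8 0 0 0; 1 0.3 0 0 0; 1 0 0 0 0; 1 0 0 0 0",
)

```text
clock: 17.75
tcp_pos: [0.5662, 0.0871, 0.0926]
eef_rot: [0.557, 0.435, -0.556, 0.436]
force: [0.4, 0.5, -1.2]
width: 0.0405
```

drive_tool(
  moves="1 0.2 0 0 0; 1 0.2 0 0 0; 1 0.1 0 0 0; 1 0.1 0 0 0; 1 0 0 0 0; 1 0 0 0 0",
)

```text
clock: 18.35
tcp_pos: [0.5654, 0.0872, 0.0856]
eef_rot: [-0.557, -0.436, 0.557, -0.436]
force: [0.2, -0.9, -0.7]
width: 0.0409
```

drive_tool(
  moves="1 0.1 0 0 0; 1 0 0 0 0; 1 0 0 0 0",
)

```text
clock: 18.65
tcp_pos: [0.5654, 0.0871, 0.0846]
eef_rot: [-0.557, -0.436, 0.557, -0.436]
force: [-0.3, 0.1, -1.1]
width: 0.0411
```

drive_tool(
  moves="1 0.1 0 0 0; 1 0 0 0 0; 1 0 0 0 0",
)

```text
clock: 18.95
tcp_pos: [0.5655, 0.0871, 0.0836]
eef_rot: [0.557, 0.436, -0.557, 0.436]
force: [-0.5, 0.3, -0.2]
width: 0.0408
```

Force is rising from about -1 to -0.2 N, so the foot is just reaching the board; one more small step.

drive_tool(
  moves="1 0.05 0 0 0; 1 0 0 0 0; 1 0 0 0 0",
)

```text
clock: 19.25
tcp_pos: [0.5656, 0.0872, 0.0836]
eef_rot: [0.557, 0.436, -0.557, 0.436]
force: [-1.0, 0.0, 3.2]
width: 0.041
```

Contact (3 N upward). Release gradually and rise.

drive_tool(
  moves="0.05 0 0 0 0; -0.05 0 0 0 0; -0.2 0 0 0 0; -0.4 0 0 0 0; -0.6 0 0 0 0; -1 0 0 0 0; -1 0 0 0 0; -1 0 0 0 0",
)

```text
clock: 20.05
tcp_pos: [0.5654, 0.0872, 0.0831]
eef_rot: [0.557, 0.436, -0.557, 0.436]
force: [-0.0, -0.5, 0.4]
width: 0.0912
```

```bash
python3 - <<'E'
from h import *
plan([.5655,.0872,.2])
snap('wrist','wrist9')
E
```

```text
t 20.05 tcp [0.5654 0.0872 0.0831] F [-0.04 -0.55  0.36] w 0.0912
tool axes x,y,z [[0.0, 0.0, -1.0], [0.9708, -0.2399, 0.0], [-0.2399, -0.9708, -0.0]]
shift cm after turn [-1.169e+01  0.000e+00 -1.000e-02] dist 0.11688859732231073
```

View pics/wrist9.png

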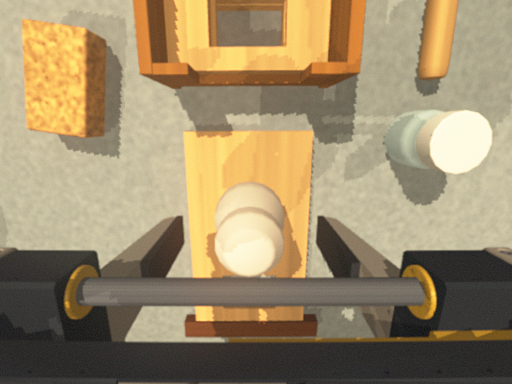

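The open fingers straddle the upright doll with clearance; I rise straight up, then back away for a clear view.

drive_tool(
  moves="-1 -1 0 0 0; -1 -2 0 0 0; -1 -3 0 0 0; -1 -4 0 0 0; -1 -4 0 0 0; -1 -3 0 0 0; -1 0 0 4 0; -1 0 0 4 0; -1 0 0 4 0; -1 0 0 4 0; -1 0 0 4 0; -1 0 0 4 0",
)

```text
clock: 21.3
tcp_pos: [0.5073, -0.1473, 0.2541]
eef_rot: [0.557, 0.436, -0.557, 0.436]
force: [0.4, -0.5, 0.1]
width: 0.092
```

drive_tool(
  moves="-1 0 0 4 0; -1 0 0 4 0; -1 0 0 0 0; -1 0 0 0 0",
)

```text
clock: 21.7
tcp_pos: [0.4885, -0.2239, 0.2537]
eef_rot: [0.557, 0.435, -0.557, 0.436]
force: [-0.4, 1.2, -0.3]
width: 0.0916
```

```bash
python3 - <<'E'
from h import *
snap('top','top10');snap('side','side10')
i=cv2.imread('pics/top10.png')
cv2.imwrite('pics/c11.png',cv2.resize(i[120:250,130:290],None,fx=5,fy=4.5,interpolation=cv2.INTER_CUBIC))
s=cv2.imread('pics/side10.png');cv2.imwrite('pics/c12.png',cv2.resize(s[120:270,150:330],None,fx=4,fy=4,interpolation=cv2.INTER_CUBIC))
z=load('top10')
vv,uu=np.mgrid[150:215,205:290];P=bydepth(z,np.c_[uu.ravel(),vv.ravel()])
for a,b in((.02,.05),(.07,.085),(.085,.11)):
    q=P[(P[:,2]>a)&(P[:,2]<b)&(abs(P[:,0]-.565)<.05)&(abs(P[:,1]-.087)<.05)];print(a,b,len(q),q.min(0).round(4),q.max(0).round(4),q.mean(0).round(4))
E
```

```text
0.02 0.05 48 [0.5375 0.0628 0.0313] [0.5898 0.1096 0.0499] [0.5551 0.0794 0.0437]
0.07 0.085 20 [0.5443 0.0704 0.0779] [0.5834 0.1067 0.0847] [0.5599 0.0888 0.0827]
0.085 0.11 132 [0.5469 0.0702 0.0852] [0.5835 0.1063 0.1033] [0.5639 0.0882 0.0934]
```

View pics/c11.png

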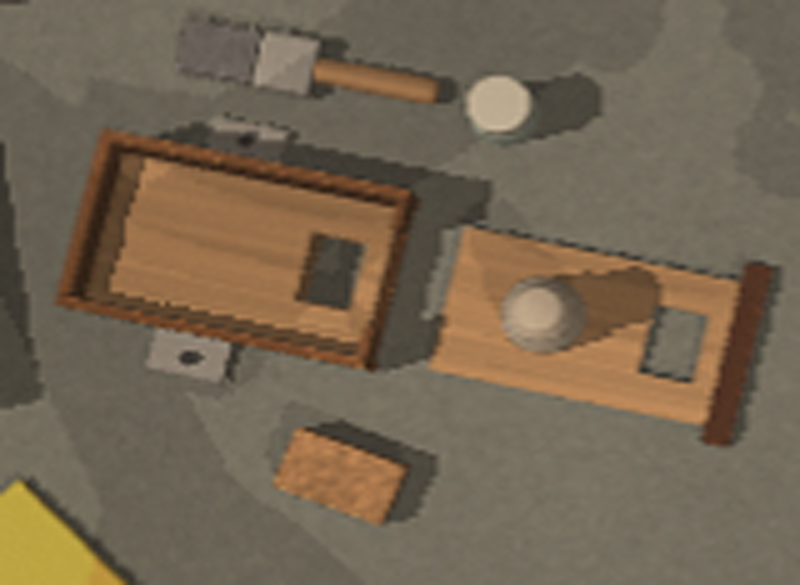

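View pics/c12.png

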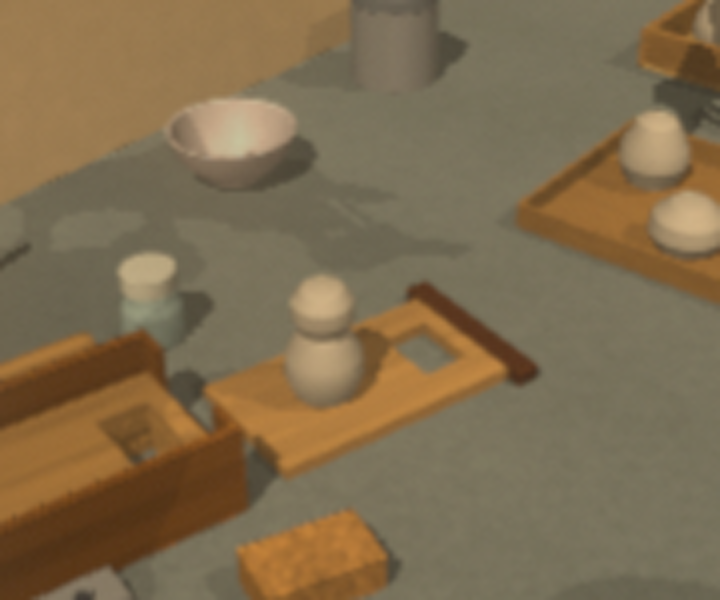

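The doll stands upright in the middle of the plain part of the board. The board is square against the strip, the spare boards are inside the magazine, and the jar, block and brush look unmoved.

```bash
python3 -c "
from h import *
print(robot.job_done())"
```

```text
the job is handed in; nothing more can be done
None
```

The job is done and handed in at about 21.8 s; no verdict was reported.

**Board:** I put the closed fingers into the slot of the lowest board and drew it out with about 6 N. I stopped when the force rose to about 13 N at the strip. The last pictures show it square against the strip and clear of the magazine.

**Doll:** I picked the doll with a head by its height, about 90 mm against about 65 mm for the egg and 46 mm for the bun. I gripped it by the head with the jaws at 41 mm, set it down at about 3 N of contact, and let go. In the last pictures it stands upright, with its head about 2 mm from my estimate of the middle of the plain part.

**Everything else:** The spare boards stayed in the magazine. The jar, block, brush, egg and bun look unmoved, though I judged these by eye. The gripper was clear and touching nothing.

**Disagreements:** The top and wrist cameras differed by 2 to 4 mm on the slot and board positions. I used the average, which is well within the tolerances.

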